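# Clamp the mortar holder to the slotted plate

### The arm

A 7-joint arm with a two-finger parallel gripper is mounted at the origin on the work surface. World frame = base frame: x ahead of the robot, y to its left, z up, the work surface at z = 0. Lengths are in m, angles in rad, forces in N, time in s.
With the tool pointing down it reaches from about 0.4 to 0.75 m from the base axis. Payload 19.5 kg.
Tool frame: the origin (TCP) lies between the finger pads; the fingertips stand 11 mm ahead of it and the grasp point (between the pads) lies 8 mm behind it; z points along the fingers, y is the line along which they close (so a half turn about z gives the same grasp; the last joint's range is limited). The gripper opens to 85 mm and grips with 20 to 120 N. Pads are 22 mm wide; open, the fingers measure 114 mm over their backs; the gripper's body (76 mm by 85 mm) begins 54 mm behind the grasp point. The pads swing forward as they close: fully open they stand 13 mm farther back than shut.
Start: joints at [-1.16, 0.707, -0.028, 1.485, 0.022, 0.951, -0.075], TCP at [0.252, 0.517, 0.242] pointing down, gripper open.
Joint ranges: [-2.71, 2.71], [-0.32, 2.16], [-1.57, 1.52], [0, 2.45], [-1.46, 4.6], [0, 2.02], [-2.83, 2.83]. Speed limits (rad/s): [1.89, 1.89, 2.57, 2.57, 3.01, 3.01, 3.01].

### API

Orientations are given as a rotation vector (axis times angle).
In Python, from station import * gives the robot as it stands. The module is installed in compiled form; this text tells all that it offers.
- The arm moves only by the shell command python3 -m jog 'ROWS' [OPENING] [FORCE]. ROWS is JSON, a list of rows, each an object of numbers: "x", "y", "z": the shift along the tool's x, y, z as a fraction of full scale; "wx", "wy", "wz": the turn, a rotation vector about the tool's x, y, z as a fraction of full scale. A call has 1 to 20 rows; each row shifts and turns the commanded pose from where the row before left it, along the tool's axes as they then stand; what a row does not reach is not made up. Full scale, the value 1, is 0.03 m for a shift and 0.12 rad for a turn. A row lasts 1/10 s, in which the tool goes at most 50 mm and 8.59 degrees, less where a joint would pass 70% of its speed; a pose out of reach is approached as far as the arm can. A call with a number of a shift or a turn outside -1 to 1 is refused whole. A call with a gripper value outside its range is refused whole. OPENING is the opening, from 0 (shut) to 1 (fully open), set as the call begins (- or left out, the last holds). The fingers move at their own pace and stop on an object; FORCE is the grip in N (left out, the last holds). Time passes only in rows, so rows that do not move let the fingers close. It gives the time, the measured TCP pose, the force, the opening and the grip force at its end, in the units of the state.
- observe(): the state, without advancing time (a new reading comes with each control period).
- camera(name): name is "side" or "top" or "wrist"; returns (picture, depth): 400x640x3 uint8, red, green, blue; 400x640 float32, m along the optical axis (not along the pixel's ray), 0 where there is no reading.
- camera_info(name): a dict with "intrinsics" (3x3 intrinsics, pixels), "D" ([k1, k2, p1, p2, k3] as OpenCV has them; the pictures are not rectified), "camera_from_world" (4x4, takes a point from world to camera coordinates). Camera axes: x right, y up, looking along -z (the intrinsics and any distortion apply to the point x, -y, -z); pixel columns grow to the right and rows downward; lengths in m; the calibration is good to about 2 mm. A picture is of the moment at which its call begins: read the wrist's pose just before it. camera_info takes no time and is no camera call; for the wrist camera it gives the pose at the moment of the call.
- sign_off(): hands the job in; it is judged then, once.
The state is a dict: "time_s": time; "joint_positions": joint angles; "qd": joint speeds; "joint_efforts": joint torques, N m; "position": TCP position; "ee_rot": TCP orientation; "wrist_force": force on the tool from outside, world axes, zero at the start; "torque": the same for the moment, N m; "width": opening from 0.0 (shut) to 1.0 (fully open); "gripper_force": force on a finger pad.
Only numpy, scipy, OpenCV 4.12 (cv2) and the standard library are available. Lean on these libraries where they do the work, as an engineer would, in place of code of your own. Each camera call takes 0.05 s, during which the arm holds its last target. There are 200 camera calls.

### The job

Fasten the mortar holder to the slotted plate with the T-bolt: put the bolt's head down through the open fork of the holder's foot into the slot, turn it square so that it catches under the slot's lips, and tighten the bar nut firmly down on the fork. Let go at the end, and do not shift the holder or disturb the stop block, the bottle and the dish.

Things in the scene. Friction and masses are not known exactly. Their poses are not given: they have to be found in the camera images.
- plate: Fixed aluminium plate 320 x 200 x 38 mm on the bench. Origin: centre of its underside; x along its length. Two T-slots run along x over its whole length, centred at y = +50 and -50 mm: mouth 26 mm wide between lips 12 mm thick; below, a channel 44 mm wide, 18 mm high, its floor 8 mm above the bench.
- holder: Grey mortar holder, 2.5 kg, loose on the plate over either slot. Foot 10 mm thick, 78 mm wide; its +x end is a fork: two flat tines 60 mm long, the gap between them 28 mm wide, over the slot and open to +x. Origin: on the plate's top, in the middle of the gap, which runs from x = -30 to +30 mm along the slot.
- mortar (a point): Centre of the rim of the white porcelain mortar fixed on the holder: rim 106 mm across, 66 mm above the plate's top, 106 mm from the fork's middle.
- fork (a point): Middle of the fork's gap, level with the tines' upper face (10 mm above the plate's top, 48 mm above the bench). The bolt goes down here; a few mm either way along the gap does not matter.
- bolt: Steel T-bolt, 0.3 kg with its nut; at the start it stands upright on its head on the bench, nut on top. Origin: centre of the head's underside; z up the shank, x along the head. Head about 43 mm long, 20 mm wide, 12 mm high; shank 16 mm thick. Laid along the slot, the head passes through fork and slot mouth.
- bolt_head (a point): Middle of the bolt's head, 6 mm above its underside. When the nut's flange rests on the fork, the head hangs in the channel, its top 2.5 mm below the lips. It then turns clockwise (seen from above) until two long corners stop it at the channel walls, square across the slot within about 10 degrees. Anticlockwise it jams half way.
- nut_bar (a point): Grip point of the nut: on the bolt's axis, 66 mm above the head's underside at the start. Upright black grip bar 52 mm long (this point's x), 14 mm wide (y), from 20 mm below this point to 14 mm above it. Under it the nut's steel flange, 44 mm across, 5 mm thick, underside 29.5 mm below this point. At the start the bar is parallel to the head.
- bar_nut (a joint): Turn of the nut on the bolt, rad: 0 at the start (loose end stop), growing clockwise seen from above; steep thread, 2 mm down per rad. Stiff thread (0.15 N m): bolt and nut turn together until the head is stopped, then the nut turns alone. About 1.25 rad draws the head up to the lips, then 0.3 to 0.6 rad more makes it firmly tight. It stays where left.
- stop_block: Loose steel stop block 50 x 50 x 22 mm with a small round stud on top (26 mm in all), on the plate over the other slot. Origin: centre of its underside. Leave it.
- reagent: Amber bottle, 56 mm across, 110 mm tall, on the bench. Origin: centre of its underside. Leave it.
- dish: Small white porcelain bowl 80 mm across, 30 mm high. Origin: centre of its underside. Leave it.
Things that resemble listed ones, but are neither listed nor needed, are in the scene too. Leave any green, purple or yellow look-alike of the bolt alone.

How it is judged:
By the outcome, as a careful person would: the job done as asked, in the order asked, and still so for the second after the job is handed in, with the robot touching nothing.
It also fails if it takes over 64 s, if anything falls off the work surface, if the arm or the gripper's body presses on something with over 40 N, if the wrist force passes 120 N, or if a joint passes its speed limit or range.

## Working session

There is one attempt and no reset: what is moved stays moved. The work goes in short steps, Python scripts to look and compute and a shell command to move; the robot and the scene stay as the last step left them, time stands still between calls to the robot, and variables do not carry over. Pictures are saved under pics/ and viewed, at most 10 in all, crops included, and the job is handed in when it is done.

```bash
mkdir -p pics; cat > h.py <<'E'
from station import *
import numpy as np, cv2, json
from scipy.spatial.transform import Rotation as R
def snap(n,fn=None):
    info=camera_info(n); im,d=camera(n)
    if fn: cv2.imwrite('pics/'+fn,im[...,::-1])
    return im,d,info
def ray(info,uv):
    K=np.array(info['intrinsics']);D=np.array(info['D'],float)
    p=cv2.undistortPoints(np.array(uv,float).reshape(-1,1,2),K,D).reshape(-1,2)
    T=np.array(info['camera_from_world']);
    d=np.c_[p[:,0],-p[:,1],-np.ones(len(p))]
    return -T[:3,:3].T@T[:3,3], d@T[:3,:3]
def onz(info,uv,z):
    o,d=ray(info,uv); return o+d*((z-o[2])/d[:,2])[:,None]
def world(info,uv,depth):
    o,d=ray(info,uv); uv=np.array(uv,int).reshape(-1,2)
    return o+d*depth[uv[:,1],uv[:,0]][:,None]
def proj(info,P):
    T=np.array(info['camera_from_world']);c=np.array(P,float).reshape(-1,3)@T[:3,:3].T+T[:3,3]
    return cv2.projectPoints(c*[1,-1,-1],np.zeros(3),np.zeros(3),np.array(info['intrinsics']),np.array(info['D'],float))[0].reshape(-1,2)
E
python3 - <<'E'
from h import *
for n in('top','side'):
    im,d,i=snap(n,n+'0.png'); np.savez(n+'0.npz',im=im,d=d); o,_=ray(i,[[320,200]]);print(n,o,_, i['intrinsics'])
s=observe();print({k:np.round(v,3).tolist() for k,v in s.items()})
E
```

```text
top [0.47554053 0.10290501 0.99952922] [[ 0.12160397 -0.04405916 -0.99168284]] [[381.00062778   0.         315.24101774]
 [  0.         381.00062778 201.04882015]
 [  0.           0.           1.        ]]
side [ 0.50782147 -0.53616198  0.6588302 ] [[ 0.11376158  0.74503444 -0.65731396]] [[395.74542046   0.         319.2039454 ]
 [  0.         395.74542046 203.44118659]
 [  0.           0.           1.        ]]
{'time_s': 0.1, 'joint_positions': [-1.16, 0.707, -0.028, 1.485, 0.022, 0.951, -0.075], 'qd': [0.001, -0.001, 0.002, 0.0, -0.001, 0.001, 0.001], 'joint_efforts': [0.0, -88.426, 1.237, -23.644, 0.017, 0.005, 0.0], 'position': [0.251, 0.517, 0.242], 'ee_rot': [-0.705, -3.061, 0.001], 'wrist_force': [0.045, -0.991, 0.081], 'torque': [0.026, 0.054, 0.002], 'gripper_force': 0.0, 'width': 0.998}
```

View pics/top0.png

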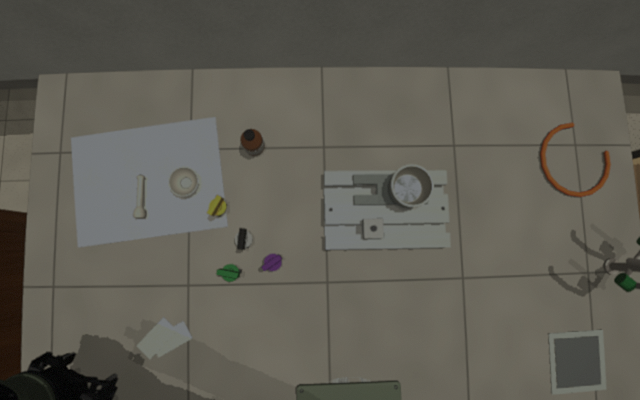

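View pics/side0.png

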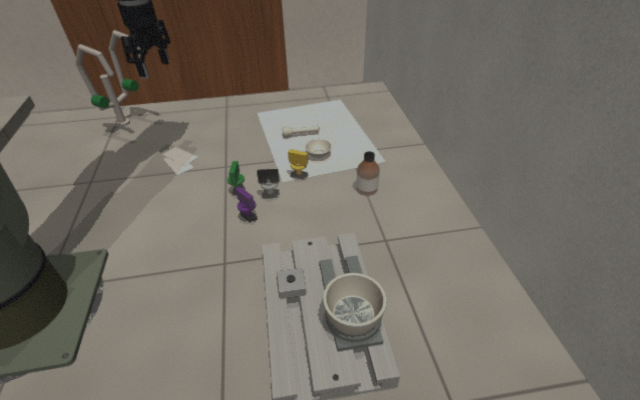

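Candidates in the top view: black-barred (243,238), yellow (218,207), green (229,272) and purple (272,262). The black one on a steel flange fits the description, since the coloured ones are look-alikes. The next crop confirms this and checks the fork at (370,190), which opens to image left.

```bash
python3 - <<'E'
from h import *
z=np.load('top0.npz');im=z['im'];d=z['d'];i=camera_info('top')
a=cv2.resize(im[190:290,195:295],(400,400),interpolation=cv2.INTER_CUBIC)
b=cv2.resize(im[160:260,315:455],(560,400),interpolation=cv2.INTER_CUBIC)
c=np.hstack([a,b]);c=cv2.resize(c,(800,333)); c=np.clip(c*1.5,0,255).astype(np.uint8)
cv2.imwrite('pics/crop0.png',c[...,::-1])
# bar: dark pixels
g=im.max(2).astype(int); m=np.zeros_like(g,np.uint8); m[222:256,228:258]=(g[222:256,228:258]<45)
n,l,st,ce=cv2.connectedComponentsWithStats(m);k=1+st[1:,4].argmax();ys,xs=np.where(l==k)
r=cv2.minAreaRect(np.c_[xs,ys].astype(np.float32));print(st[k],ce[k],r)
print('bar top',onz(i,[ce[k]],.08)); print(onz(i,cv2.boxPoints(r),.08))
P=world(i,np.c_[xs,ys],d);print('depth med',np.median(P,0))
for n_,uv,h in[('fork mid?',(367,189),.048),('mortar rim',(410,186),.104)]:print(n_,onz(i,[uv],h))
E
```

```text
[238 229   8  20 132] [241.57575758 238.8030303 ] ((241.541015625, 238.54920959472656), (6.6091084480285645, 19.46518325805664), 5.19442892074585)
bar top [[0.49854719 0.25256328 0.08      ]]
[[0.47697347 0.26271089 0.08      ]
 [0.52322215 0.25835091 0.08      ]
 [0.52144755 0.24254097 0.08      ]
 [0.4752135  0.24698579 0.08      ]]
depth med [0.49815015 0.25197906 0.07945765]
fork mid? [[ 0.61786024 -0.0595448   0.048     ]]
mortar rim [[ 0.61477035 -0.15460135  0.104     ]]
```

View pics/crop0.png

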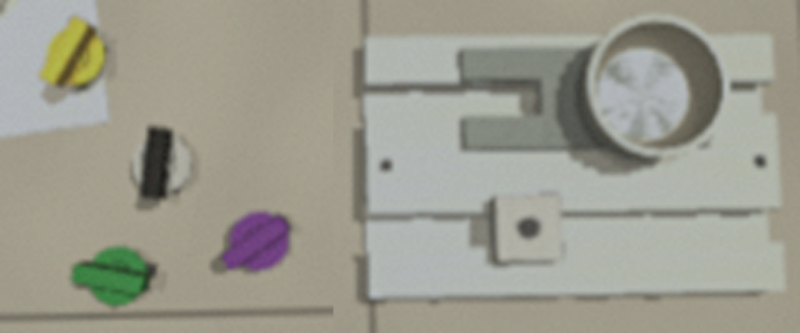

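The crop confirms it: the black-barred bolt on a bare steel flange is the one, with its bar along world x, tilted about -5°. The fork opens toward +y. I'll move above the bolt for a wrist look.

```bash
cat >> h.py <<'E'
def plan(x,y,z,yaw):
    "yaw = world angle (deg) of tool y; prints turn first, then shift in the turned tool frame"
    s=observe();M=R.from_rotvec(s['ee_rot']).as_matrix()
    c=np.degrees(np.arctan2(M[1,1],M[0,1])); dy=(yaw-c+180)%360-180
    a=np.radians(yaw); ty=np.array([np.cos(a),np.sin(a),0]);tz=np.array([0,0,-1.]);tx=np.cross(ty,tz)
    d=np.array([x,y,z])-s['position']
    print('t',round(s['time_s'],2),'yaw',c.round(2),'tilt',M[:,2].round(4),'pos',np.round(s['position'],4),'j7',round(s['joint_positions'][6],3),'turn units',round(-np.radians(dy)/.12,3),'shift units',(np.array([d@tx,d@ty,d@tz])/.03).round(3))
E
python3 -m jog '[{"wz":-1},{"wz":-1},{"wz":-1},{"x":-0.75,"y":-0.67,"z":0.1},{"x":-0.75,"y":-0.67,"z":0.1},{"x":-0.75,"y":-0.67,"z":0.1},{"x":-0.75,"y":-0.67,"z":0.1},{"x":-0.75,"y":-0.67,"z":0.1},{"x":-0.75,"y":-0.67,"z":0.1},{"x":-0.75,"y":-0.67,"z":0.1},{"x":-0.75,"y":-0.67,"z":0.1},{"x":-0.75,"y":-0.67,"z":0.1},{"x":-0.75,"y":-0.67,"z":0.1},{"x":-0.75,"y":-0.67,"z":0.1},{"x":-0.75,"y":-0.67,"z":0.1},{},{}]' 0.7 60
python3 - <<'E'
from h import *
plan(.498,.252,.06,84.5)
im,d,i=snap('wrist','wrist1.png');np.savez('w1.npz',im=im,d=d,T=i['camera_from_world'])
print(proj(i,[.498,.252,.08]))
E
```

```text
t 0.1 yaw 64.05 tilt [-4.e-04 -8.e-04 -1.e+00] pos [0.2515 0.5169 0.2419] j7 -0.075 turn units -2.974 shift units [-9.026 -8.     6.063]
[[223.35805408 426.57631795]]validation failed for argument at $[0]...
```

View pics/wrist1.png

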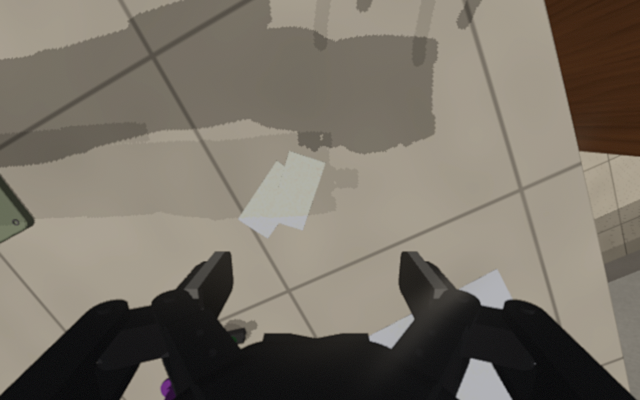

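The picture shows the arm has not moved: bench, gripper fingers and paper at (285,195). The call was refused, probably because every row needs all six keys.

```bash

python3 -m jog '[{"x":0,"y":0,"z":0,"wx":0,"wy":0,"wz":-1},{"x":0,"y":0,"z":0,"wx":0,"wy":0,"wz":-1},{"x":0,"y":0,"z":0,"wx":0,"wy":0,"wz":-1},{"x":-0.9,"y":-0.8,"z":0.12,"wx":0,"wy":0,"wz":0},{"x":-0.9,"y":-0.8,"z":0.12,"wx":0,"wy":0,"wz":0},{"x":-0.9,"y":-0.8,"z":0.12,"wx":0,"wy":0,"wz":0},{"x":-0.9,"y":-0.8,"z":0.12,"wx":0,"wy":0,"wz":0},{"x":-0.9,"y":-0.8,"z":0.12,"wx":0,"wy":0,"wz":0},{"x":-0.9,"y":-0.8,"z":0.12,"wx":0,"wy":0,"wz":0},{"x":-0.9,"y":-0.8,"z":0.12,"wx":0,"wy":0,"wz":0},{"x":-0.9,"y":-0.8,"z":0.12,"wx":0,"wy":0,"wz":0},{"x":-0.9,"y":-0.8,"z":0.12,"wx":0,"wy":0,"wz":0},{"x":-0.9,"y":-0.8,"z":0.12,"wx":0,"wy":0,"wz":0},{"x":0,"y":0,"z":0,"wx":0,"wy":0,"wz":0},{"x":0,"y":0,"z":0,"wx":0,"wy":0,"wz":0}]' 0.7 60
python3 - <<'E'
from h import *
plan(.498,.252,.06,84.5)
im,d,i=snap('wrist','wrist2.png');np.savez('w2.npz',im=im,d=d,T=i['camera_from_world'])
print(proj(i,[.498,.252,.08]))
E
```

```text
time_s: 1.65
position: [0.4982, 0.2526, 0.206]
ee_rot: [-0.148, -3.137, 0.0]
wrist_force: [-1.1, 0.4, -0.0]
width: 0.699
gripper_force: 0.0
t 1.65 yaw 84.61 tilt [-7.e-04 -2.e-04 -1.e+00] pos [0.4982 0.2526 0.206 ] j7 0.79 turn units 0.016 shift units [ 0.005 -0.021  4.866]
[[313.96740729 202.89807707]]
```

View pics/wrist2.png

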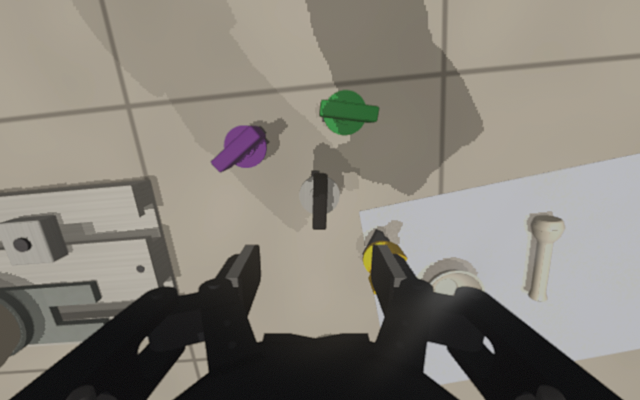

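The wrist picture shows the black bolt's bar at (320,200), upright in the image. Green is at (345,112), purple at (240,148), yellow at (383,255) behind the right finger. Now I'll refine it.

```bash

python3 - <<'E'
from h import *
z=np.load('w2.npz');im=z['im'];d=z['d'];i=camera_info('wrist')
m=np.zeros((400,640),np.uint8);m[165:232,300:340]=(im[165:232,300:340].max(2)<32)
n,l,st,ce=cv2.connectedComponentsWithStats(m);k=1+st[1:,4].argmax();ys,xs=np.where(l==k)
P=world(i,np.c_[xs,ys],d); t=P[:,2]>.074
print(st[k],t.sum(),np.median(P[t],0))
q=P[t][:,:2].astype(np.float32);r=cv2.minAreaRect(q);print(r)
q2=onz(i,np.c_[xs,ys][t],.08)[:,:2].astype(np.float32);r=cv2.minAreaRect(q2);print(r,cv2.boxPoints(r))
plan(*r[0],.06,84.5)
E
```

```text
Traceback (most recent call last):
ValueError: attempt to get argmax of an empty sequence
```

```bash

python3 - <<'E'
from h import *
z=np.load('w2.npz');im=z['im'];d=z['d'];i=camera_info('wrist')
g=im.max(2); print(g[200,305:335], np.round(d[200,305:335:3],3))
xs,ys=np.meshgrid(np.arange(295,345),np.arange(160,236));uv=np.c_[xs.ravel(),ys.ravel()]
P=world(i,uv,d);t=(P[:,2]>.073)&(P[:,2]<.09)
print(t.sum(),np.median(P[t],0))
for q in(P[t],onz(i,uv[t],.08)):
    r=cv2.minAreaRect(q[:,:2].astype(np.float32));print(r)
plan(*r[0],.06,84.5)
E
```

```text
[160 160 159 160 159 160 158 134  80  51  53  53  54  54  53  52  53  53
  51  52  48  57  89 109 110 108 107 106 119 151] [0.306 0.305 0.299 0.265 0.266 0.266 0.267 0.265 0.306 0.305]
767 [0.49763846 0.25818397 0.08064846]
((0.4991111755371094, 0.25799059867858887), (0.01396045833826065, 0.051684651523828506), 83.48502349853516)
((0.4984380006790161, 0.25803518295288086), (0.013900063000619411, 0.052482835948467255), 83.51890563964844)
t 1.7 yaw 84.7 tilt [-6.e-04  2.e-04 -1.e+00] pos [0.4977 0.2535 0.2062] j7 0.79 turn units 0.03 shift units [-0.011  0.153  4.872]
```

```bash

python3 -m jog '[{"x":0,"y":0.13,"z":0,"wx":0,"wy":0,"wz":0.17},{"x":0,"y":0,"z":0.8,"wx":0,"wy":0,"wz":0},{"x":0,"y":0,"z":0.8,"wx":0,"wy":0,"wz":0},{"x":0,"y":0,"z":0.8,"wx":0,"wy":0,"wz":0},{"x":0,"y":0,"z":0.8,"wx":0,"wy":0,"wz":0},{"x":0,"y":0,"z":0.8,"wx":0,"wy":0,"wz":0},{"x":0,"y":0,"z":0.8,"wx":0,"wy":0,"wz":0},{"x":0,"y":0,"z":0,"wx":0,"wy":0,"wz":0},{"x":0,"y":0,"z":0,"wx":0,"wy":0,"wz":0}]' 0.5 70
python3 -m jog '[{"x":0,"y":0,"z":0,"wx":0,"wy":0,"wz":0},{"x":0,"y":0,"z":0,"wx":0,"wy":0,"wz":0},{"x":0,"y":0,"z":0,"wx":0,"wy":0,"wz":0},{"x":0,"y":0,"z":0,"wx":0,"wy":0,"wz":0},{"x":0,"y":0,"z":0,"wx":0,"wy":0,"wz":0},{"x":0,"y":0,"z":0,"wx":0,"wy":0,"wz":0},{"x":0,"y":0,"z":0,"wx":0,"wy":0,"wz":0},{"x":0,"y":0,"z":0,"wx":0,"wy":0,"wz":0}]' 0 70
```

```text
time_s: 2.6
position: [0.4982, 0.2577, 0.0629]
ee_rot: [-0.177, -3.137, -0.0]
wrist_force: [0.6, -0.8, -0.7]
width: 0.499
gripper_force: 0.0
time_s: 3.4
position: [0.4989, 0.257, 0.0635]
ee_rot: [0.178, 3.135, 0.001]
wrist_force: [-2.4, -1.4, 11.0]
width: 0.148
gripper_force: 68.4
```

```bash

python3 -m jog '[{"x":0,"y":0,"z":-0.5,"wx":0,"wy":0,"wz":0},{"x":0,"y":0,"z":-1,"wx":0,"wy":0,"wz":0},{"x":0,"y":0,"z":-1,"wx":0,"wy":0,"wz":0},{"x":0,"y":0,"z":-1,"wx":0,"wy":0,"wz":0},{"x":0,"y":0,"z":-1,"wx":0,"wy":0,"wz":0},{"x":0,"y":0,"z":0,"wx":0,"wy":0,"wz":0.8},{"x":0,"y":0,"z":0,"wx":0,"wy":0,"wz":0.8},{"x":0,"y":0,"z":0,"wx":0,"wy":0,"wz":0.8},{"x":0,"y":0,"z":0,"wx":0,"wy":0,"wz":0.8},{"x":0,"y":0,"z":0,"wx":0,"wy":0,"wz":0.8},{"x":0,"y":0,"z":0,"wx":0,"wy":0,"wz":0.8},{"x":0,"y":0,"z":0,"wx":0,"wy":0,"wz":0.8},{"x":0,"y":0,"z":0,"wx":0,"wy":0,"wz":0.8},{"x":0,"y":0,"z":0,"wx":0,"wy":0,"wz":0.8},{"x":0,"y":0,"z":0,"wx":0,"wy":0,"wz":0.8},{"x":0,"y":0,"z":0,"wx":0,"wy":0,"wz":0.8},{"x":0,"y":0,"z":0,"wx":0,"wy":0,"wz":0.8},{"x":0,"y":0,"z":0,"wx":0,"wy":0,"wz":0.8},{"x":0,"y":0,"z":0,"wx":0,"wy":0,"wz":0.8},{"x":0,"y":0,"z":0,"wx":0,"wy":0,"wz":0.8}]'
python3 -m jog '[{"x":-0.8,"y":0.4,"z":0,"wx":0,"wy":0,"wz":0},{"x":-0.8,"y":0.4,"z":0,"wx":0,"wy":0,"wz":0},{"x":-0.8,"y":0.4,"z":0,"wx":0,"wy":0,"wz":0},{"x":-0.8,"y":0.4,"z":0,"wx":0,"wy":0,"wz":0},{"x":-0.8,"y":0.4,"z":0,"wx":0,"wy":0,"wz":0},{"x":-0.8,"y":0.4,"z":0,"wx":0,"wy":0,"wz":0},{"x":-0.8,"y":0.4,"z":0,"wx":0,"wy":0,"wz":0},{"x":-0.8,"y":0.4,"z":0,"wx":0,"wy":0,"wz":0},{"x":-0.8,"y":0.4,"z":0,"wx":0,"wy":0,"wz":0},{"x":-0.8,"y":0.4,"z":0,"wx":0,"wy":0,"wz":0},{"x":0,"y":0,"z":0,"wx":0,"wy":0,"wz":0},{"x":0,"y":0,"z":0,"wx":0,"wy":0,"wz":0}]'
python3 - <<'E'
from h import *
plan(.618,-.06,.1,0)
im,d,i=snap('wrist','wrist3.png');np.savez('w3.npz',im=im,d=d,T=i['camera_from_world'])
E
```

```text
time_s: 5.4
position: [0.4983, 0.2571, 0.1978]
ee_rot: [-2.206, -2.236, -0.001]
wrist_force: [-0.5, 0.0, -3.1]
width: 0.153
gripper_force: 68.7
time_s: 6.6
position: [0.6225, 0.019, 0.1975]
ee_rot: [-2.202, -2.24, -0.0]
wrist_force: [-0.9, 0.6, -3.4]
width: 0.152
gripper_force: 68.9
t 6.6 yaw 0.97 tilt [-1.e-04  5.e-04 -1.e+00] pos [0.6225 0.019  0.1975] j7 0.081 turn units 0.14 shift units [-2.633 -0.152  3.251]
```

View pics/wrist3.png

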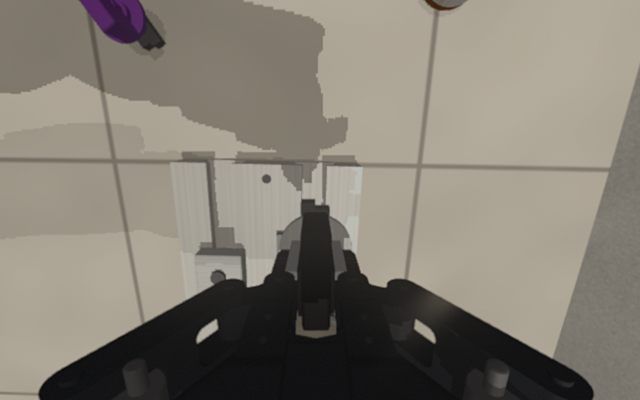

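Wrist picture: the bolt hangs upright at (316,260) and hides the fork. The slot mouth is visible at (312,185). I'll measure the fork from the stored top and wrist depth.

```bash

python3 - <<'E'
from h import *
def pts(f,i,box):
    z=np.load(f);x0,x1,y0,y1=box
    xs,ys=np.meshgrid(np.arange(x0,x1),np.arange(y0,y1));uv=np.c_[xs.ravel(),ys.ravel()]
    return uv,world(i,uv,z['d']),z['im'][uv[:,1],uv[:,0]]
iw=dict(camera_info('wrist'));
for f,n,box in(('top0.npz','top',(318,455,160,255)),('w2.npz','wrist',(0,180,170,350))):
    i=dict(camera_info(n)); 
    if n=='wrist': i['camera_from_world']=np.load(f)['T']
    uv,P,c=pts(f,i,box)
    ok=(P[:,0]>.5)&(P[:,0]<.72)&(P[:,1]>-.25)&(P[:,1]<.12)
    H,e=np.histogram(P[ok][:,2],np.arange(0,.07,.002));print(n,dict(zip((e[:-1]*1e3).round().astype(int).tolist(),H.tolist())))
    np.savez('P_'+n,uv=uv,P=P,c=c)
    g=c.max(1).astype(int)
    t=ok&(P[:,2]>.044)&(P[:,2]<.053)&(P[:,0]>.57)
    print('tine pts',t.sum(),P[t].min(0).round(4),P[t].max(0).round(4))
    for y in np.arange(-.1,.0,.01):
        s=t&(abs(P[:,1]-y)<.004)
        x=np.sort(P[s][:,0]); 
        if len(x)>5:
            k=np.argmax(np.diff(x)); print('y',y.round(3),'x edges',x[0].round(4),x[k].round(4),x[k+1].round(4),x[-1].round(4))
E
```

```text
top {0: 585, 2: 253, 4: 145, 6: 497, 8: 581, 10: 234, 12: 25, 14: 2, 16: 0, 18: 0, 20: 0, 22: 3, 24: 1, 26: 1, 28: 2, 30: 7, 32: 36, 34: 235, 36: 1118, 38: 1315, 40: 503, 42: 61, 44: 91, 46: 323, 48: 346, 50: 122, 52: 29, 54: 60, 56: 254, 58: 384, 60: 256, 62: 106, 64: 53, 66: 38}
tine pts 887 [ 0.5723 -0.2124  0.044 ] [0.6631 0.0127 0.053 ]
y -0.1 x edges 0.5784 0.6427 0.6453 0.656
y -0.09 x edges 0.5787 0.63 0.6326 0.6535
y -0.08 x edges 0.5787 0.6021 0.6309 0.6537
y -0.07 x edges 0.579 0.6024 0.6308 0.654
y -0.06 x edges 0.5793 0.6027 0.6311 0.6542
y -0.05 x edges 0.5793 0.603 0.631 0.6544
y -0.04 x edges 0.5799 0.603 0.6312 0.6544
y -0.03 x edges 0.5802 0.6031 0.631 0.6631
wrist {0: 1129, 2: 129, 4: 79, 6: 622, 8: 2159, 10: 146, 12: 72, 14: 44, 16: 44, 18: 45, 20: 37, 22: 50, 24: 53, 26: 120, 28: 161, 30: 166, 32: 166, 34: 161, 36: 1331, 38: 5197, 40: 359, 42: 260, 44: 220, 46: 794, 48: 2515, 50: 213, 52: 177, 54: 188, 56: 257, 58: 688, 60: 1130, 62: 125, 64: 183, 66: 50}
tine pts 3537 [ 0.5773 -0.133   0.044 ] [ 0.6582 -0.021   0.053 ]
y -0.1 x edges 0.5789 0.6019 0.6031 0.6575
y -0.09 x edges 0.5788 0.6508 0.6521 0.6579
y -0.08 x edges 0.5792 0.6035 0.6045 0.6575
y -0.07 x edges 0.5793 0.6048 0.6326 0.6575
y -0.06 x edges 0.5792 0.6049 0.6323 0.6566
y -0.05 x edges 0.5792 0.6048 0.6327 0.6567
y -0.04 x edges 0.5792 0.6046 0.6322 0.6488
y -0.03 x edges 0.5794 0.6056 0.6326 0.6433
y -0.02 x edges 0.5794 0.6044 0.6329 0.6366
```

```bash

python3 -m jog '[{"x":0,"y":0,"z":0,"wx":0,"wy":0,"wz":0.24},{"x":-0.8,"y":-0.13,"z":0,"wx":0,"wy":0,"wz":0},{"x":-0.8,"y":0,"z":0,"wx":0,"wy":0,"wz":0},{"x":-0.8,"y":0,"z":0,"wx":0,"wy":0,"wz":0},{"x":0,"y":0,"z":0.8,"wx":0,"wy":0,"wz":0},{"x":0,"y":0,"z":0.8,"wx":0,"wy":0,"wz":0},{"x":0,"y":0,"z":0.8,"wx":0,"wy":0,"wz":0},{"x":0,"y":0,"z":0.2,"wx":0,"wy":0,"wz":0},{"x":0,"y":0,"z":0,"wx":0,"wy":0,"wz":0},{"x":0,"y":0,"z":0,"wx":0,"wy":0,"wz":0}]'
python3 - <<'E'
from h import *
plan(.6177,-.054,.075,-.7)
im,d,i=snap('side')
c=im[200:360,230:430];cv2.imwrite('pics/side1.png',cv2.resize(np.clip(c*1.4,0,255).astype(np.uint8),(750,600),interpolation=cv2.INTER_CUBIC)[...,::-1])
print(proj(i,[[.6177,-.054,.055],[.6177,-.054,.048]]))
E
```

```text
time_s: 7.65
position: [0.6185, -0.0527, 0.1205]
ee_rot: [2.233, 2.208, 0.001]
wrist_force: [-0.3, 0.7, -2.8]
width: 0.152
gripper_force: 68.7
t 7.65 yaw -0.64 tilt [ 1.4e-03 -2.0e-04 -1.0e+00] pos [ 0.6185 -0.0527  0.1205] j7 0.181 turn units 0.008 shift units [-0.044 -0.025  1.517]
[[340.34841796 266.80881594]
 [340.30404298 269.10952774]]
```

View pics/side1.png

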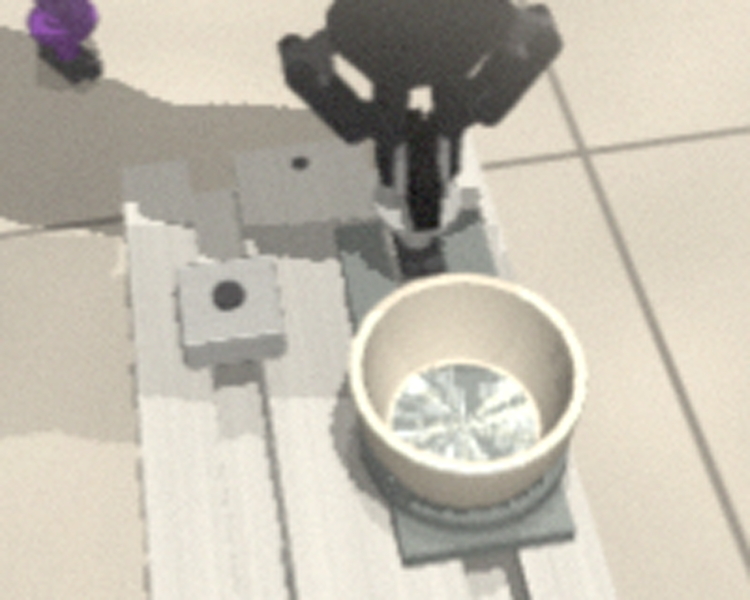

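The side crop shows the bolt over the fork, with its head end at (420,258) centred between the tines at (370,280) and (470,245). I'll lower it gently.

```bash

python3 -m jog '[{"x":-0.02,"y":-0.02,"z":0.2,"wx":0,"wy":0,"wz":0},{"x":0,"y":0,"z":0.2,"wx":0,"wy":0,"wz":0},{"x":0,"y":0,"z":0.2,"wx":0,"wy":0,"wz":0},{"x":0,"y":0,"z":0,"wx":0,"wy":0,"wz":0},{"x":0,"y":0,"z":0,"wx":0,"wy":0,"wz":0}]'
python3 -m jog '[{"x":0,"y":0,"z":0.2,"wx":0,"wy":0,"wz":0},{"x":0,"y":0,"z":0.2,"wx":0,"wy":0,"wz":0},{"x":0,"y":0,"z":0.2,"wx":0,"wy":0,"wz":0},{"x":0,"y":0,"z":0.1,"wx":0,"wy":0,"wz":0},{"x":0,"y":0,"z":0,"wx":0,"wy":0,"wz":0},{"x":0,"y":0,"z":0,"wx":0,"wy":0,"wz":0}]'
```

```text
time_s: 8.2
position: [0.6173, -0.0535, 0.1012]
ee_rot: [-2.234, -2.209, 0.001]
wrist_force: [-0.4, -0.6, -3.3]
width: 0.154
gripper_force: 68.8
time_s: 8.8
position: [0.6174, -0.0535, 0.0803]
ee_rot: [2.234, 2.209, -0.0]
wrist_force: [-0.1, -0.5, -3.3]
width: 0.152
gripper_force: 68.8
```

```bash

python3 -m jog '[{"x":0,"y":0,"z":0.08,"wx":0,"wy":0,"wz":0},{"x":0,"y":0,"z":0.06,"wx":0,"wy":0,"wz":0},{"x":0,"y":0,"z":0,"wx":0,"wy":0,"wz":0},{"x":0,"y":0,"z":0,"wx":0,"wy":0,"wz":0}]'
python3 -m jog '[{"x":0,"y":0,"z":0.03,"wx":0,"wy":0,"wz":0},{"x":0,"y":0,"z":0,"wx":0,"wy":0,"wz":0},{"x":0,"y":0,"z":0,"wx":0,"wy":0,"wz":0}]'
```

```text
time_s: 9.2
position: [0.6174, -0.0535, 0.0761]
ee_rot: [2.234, 2.209, -0.0]
wrist_force: [0.4, -0.6, -2.6]
width: 0.152
gripper_force: 68.8
time_s: 9.5
position: [0.6174, -0.0535, 0.0752]
ee_rot: [-2.234, -2.209, 0.0]
wrist_force: [0.1, 0.4, -2.5]
width: 0.15
gripper_force: 68.9
```

```bash

python3 -m jog '[{"x":0,"y":0,"z":0.02,"wx":0,"wy":0,"wz":0},{"x":0,"y":0,"z":0,"wx":0,"wy":0,"wz":0.7},{"x":0,"y":0,"z":0,"wx":0,"wy":0,"wz":0.7},{"x":0,"y":0,"z":0,"wx":0,"wy":0,"wz":0.7},{"x":0,"y":0,"z":0,"wx":0,"wy":0,"wz":0.7},{"x":0,"y":0,"z":0,"wx":0,"wy":0,"wz":0.7},{"x":0,"y":0,"z":0,"wx":0,"wy":0,"wz":0.7},{"x":0,"y":0,"z":0,"wx":0,"wy":0,"wz":0.7},{"x":0,"y":0,"z":0,"wx":0,"wy":0,"wz":0.7},{"x":0,"y":0,"z":0,"wx":0,"wy":0,"wz":0.7},{"x":0,"y":0,"z":0,"wx":0,"wy":0,"wz":0.7},{"x":0,"y":0,"z":0,"wx":0,"wy":0,"wz":0.7},{"x":0,"y":0,"z":0,"wx":0,"wy":0,"wz":0.7},{"x":0,"y":0,"z":0,"wx":0,"wy":0,"wz":0.7},{"x":0,"y":0,"z":0,"wx":0,"wy":0,"wz":0.7},{"x":0,"y":0,"z":0,"wx":0,"wy":0,"wz":0.7},{"x":0,"y":0,"z":0,"wx":0,"wy":0,"wz":0}]'
python3 - <<'E'
from h import *
plan(.6174,-.0535,.075,-90);print(observe()['torque'],observe()['joint_efforts'])
E
```

```text
time_s: 11.2
position: [0.6186, -0.0541, 0.0752]
ee_rot: [3.105, 0.464, 0.005]
wrist_force: [5.9, -2.6, 0.7]
width: 0.153
gripper_force: 69.3
t 11.2 yaw -73.01 tilt [ 0.0032 -0.0017 -1.    ] pos [ 0.6186 -0.0541  0.0752] j7 -0.729 turn units 2.471 shift units [-0.041 -0.02   0.007]
[-0.72378761 -1.42849041  0.11822014] [ -1.50790684 -98.45179796  13.01957667 -13.26435864  -0.48409866
   2.28994623  -1.8404641 ]
```

```bash

python3 -m jog '[{"x":0.03,"y":-0.01,"z":0,"wx":0,"wy":0,"wz":0},{"x":0,"y":0,"z":0,"wx":0,"wy":0,"wz":0}]'
python3 -m jog '[{"x":0,"y":0,"z":0,"wx":0,"wy":0,"wz":0.5},{"x":0,"y":0,"z":0,"wx":0,"wy":0,"wz":0.5},{"x":0,"y":0,"z":0,"wx":0,"wy":0,"wz":0.5},{"x":0,"y":0,"z":0,"wx":0,"wy":0,"wz":0.5},{"x":0,"y":0,"z":0,"wx":0,"wy":0,"wz":0.5},{"x":0,"y":0,"z":0,"wx":0,"wy":0,"wz":0}]'
python3 - <<'E'
from h import *
plan(.6174,-.0535,.075,-90);print(observe()['torque'])
E
```

```text
time_s: 11.4
position: [0.619, -0.0535, 0.0751]
ee_rot: [3.105, 0.469, 0.003]
wrist_force: [4.1, -3.2, 0.8]
width: 0.15
gripper_force: 69.3
time_s: 12.0
position: [0.6196, -0.0539, 0.0753]
ee_rot: [3.139, -0.004, 0.006]
wrist_force: [9.8, -5.1, 1.3]
width: 0.149
gripper_force: 69.4
t 12.0 yaw -90.15 tilt [ 0.0038 -0.0024 -1.    ] pos [ 0.6196 -0.0539  0.0753] j7 -0.962 turn units -0.022 shift units [-0.074 -0.015  0.012]
[-1.28977854 -2.0444527   0.12297566]
```

```bash

python3 -m jog '[{"x":0.05,"y":0.02,"z":0,"wx":0,"wy":0,"wz":0},{"x":0,"y":0,"z":0,"wx":0,"wy":0,"wz":0},{"x":0,"y":0,"z":0,"wx":0,"wy":0,"wz":0}]'
python3 -m jog '[{"x":0.02,"y":0.02,"z":0,"wx":0,"wy":0,"wz":0},{"x":0,"y":0,"z":0,"wx":0,"wy":0,"wz":0},{"x":0,"y":0,"z":0,"wx":0,"wy":0,"wz":0}]'
python3 - <<'E'
from h import *
plan(.6174,-.0535,.075,-90);print(observe()['torque'])
E
```

```text
time_s: 12.3
position: [0.6203, -0.054, 0.0751]
ee_rot: [3.141, -0.001, 0.003]
wrist_force: [4.0, -3.9, 5.1]
width: 0.149
gripper_force: 69.9
time_s: 12.6
position: [0.6205, -0.0541, 0.075]
ee_rot: [-3.142, 0.0, -0.001]
wrist_force: [1.6, -1.7, 8.2]
width: 0.151
gripper_force: 70.4
t 12.6 yaw -90.01 tilt [ 6.e-04  1.e-04 -1.e+00] pos [ 0.6205 -0.0541  0.075 ] j7 -0.963 turn units -0.002 shift units [-0.102 -0.02   0.001]
[-0.37835096 -0.2190004   0.07558459]
```

```bash

python3 -m jog '[{"x":0,"y":0,"z":0,"wx":0,"wy":0,"wz":0.6},{"x":0,"y":0,"z":0,"wx":0,"wy":0,"wz":0.6},{"x":0,"y":0,"z":0,"wx":0,"wy":0,"wz":0.6},{"x":0,"y":0,"z":0,"wx":0,"wy":0,"wz":0.6},{"x":0,"y":0,"z":0,"wx":0,"wy":0,"wz":0.6},{"x":0,"y":0,"z":0,"wx":0,"wy":0,"wz":0.6},{"x":0,"y":0,"z":0,"wx":0,"wy":0,"wz":0.6},{"x":0,"y":0,"z":0,"wx":0,"wy":0,"wz":0}]'
python3 - <<'E'
from h import *
plan(.6174,-.0535,.075,-90);print(observe()['torque'])
E
python3 -m jog '[{"x":0,"y":0,"z":0,"wx":0,"wy":0,"wz":0.6},{"x":0,"y":0,"z":0,"wx":0,"wy":0,"wz":0.6},{"x":0,"y":0,"z":0,"wx":0,"wy":0,"wz":0.6},{"x":0,"y":0,"z":0,"wx":0,"wy":0,"wz":0.6},{"x":0,"y":0,"z":0,"wx":0,"wy":0,"wz":0.6},{"x":0,"y":0,"z":0,"wx":0,"wy":0,"wz":0.6},{"x":0,"y":0,"z":0,"wx":0,"wy":0,"wz":0}]'
python3 - <<'E'
from h import *
plan(.6174,-.0535,.075,-90);print(observe()['torque'])
E
```

```text
time_s: 13.4
position: [0.6203, -0.0543, 0.0751]
ee_rot: [3.041, -0.788, 0.0]
wrist_force: [-1.2, -2.6, 10.8]
width: 0.151
gripper_force: 71.2
t 13.4 yaw -119.04 tilt [ 1.e-04 -4.e-04 -1.e+00] pos [ 0.6203 -0.0543  0.0751] j7 -1.37 turn units -4.224 shift units [-0.095 -0.025  0.003]
[-0.3284411   0.45932636  0.13909128]
time_s: 14.1
position: [0.6202, -0.0541, 0.0751]
ee_rot: [-2.802, 1.421, 0.0]
wrist_force: [-0.2, -0.9, 10.9]
width: 0.155
gripper_force: 71.6
t 14.1 yaw -143.79 tilt [-0.  0. -1.] pos [ 0.6202 -0.0541  0.0751] j7 -1.731 turn units -7.824 shift units [-0.094 -0.02   0.002]
[-0.09313335  0.43330082  0.15618218]
```

```bash

cat > q.py <<'E'
from h import *
plan(.6174,-.0535,.075,-90);s=observe();print('T',np.round(s['torque'],3),'F',np.round(s['wrist_force'],1),'q',np.round(s['joint_positions'],2))
E
python3 -m jog '[{"x":0,"y":0,"z":0,"wx":0,"wy":0,"wz":0.5},{"x":0,"y":0,"z":0,"wx":0,"wy":0,"wz":0.5},{"x":0,"y":0,"z":0,"wx":0,"wy":0,"wz":0}]' >/dev/null; python3 q.py
python3 -m jog '[{"x":0,"y":0,"z":0,"wx":0,"wy":0,"wz":0.5},{"x":0,"y":0,"z":0,"wx":0,"wy":0,"wz":0.5},{"x":0,"y":0,"z":0,"wx":0,"wy":0,"wz":0}]' >/dev/null; python3 q.py
```

```text
t 14.4 yaw -150.66 tilt [ 1.e-04 -8.e-04 -1.e+00] pos [ 0.6202 -0.0545  0.075 ] j7 -1.834 turn units -8.822 shift units [-0.094 -0.034  0.001]
T [-0.747  0.313  0.205] F [-1.  -3.3  9.1] q [-0.3   1.15  0.82  1.47 -0.95  0.95 -1.83]
t 14.7 yaw -157.51 tilt [-5.e-04  3.e-04 -1.e+00] pos [ 0.62   -0.0539  0.075 ] j7 -1.938 turn units -9.818 shift units [-0.087 -0.014  0.001]
T [0.157 0.78  0.374] F [-3.2  0.4 11.2] q [-0.31  1.16  0.84  1.47 -0.98  0.97 -1.94]
```

```bash

python3 -m jog '[{"x":0,"y":0,"z":0,"wx":0,"wy":0,"wz":0.4},{"x":0,"y":0,"z":0,"wx":0,"wy":0,"wz":0.4},{"x":0,"y":0,"z":0,"wx":0,"wy":0,"wz":0.4},{"x":0,"y":0,"z":0,"wx":0,"wy":0,"wz":0}]' - 110 >/dev/null; python3 q.py
python3 -m jog '[{"x":0,"y":0,"z":0,"wx":0,"wy":0,"wz":0.4},{"x":0,"y":0,"z":0,"wx":0,"wy":0,"wz":0.4},{"x":0,"y":0,"z":0,"wx":0,"wy":0,"wz":0}]' >/dev/null; python3 q.py
python3 -m jog '[{"x":0,"y":0,"z":0,"wx":0,"wy":0,"wz":0.4},{"x":0,"y":0,"z":0,"wx":0,"wy":0,"wz":0.4},{"x":0,"y":0,"z":0,"wx":0,"wy":0,"wz":0}]' >/dev/null; python3 q.py
```

```text
t 15.1 yaw -165.73 tilt [-7.0e-04  1.3e-03 -1.0e+00] pos [ 0.6199 -0.0535  0.0751] j7 -2.063 turn units -11.015 shift units [-0.084 -0.     0.003]
T [0.76  1.158 0.182] F [-4.3  2.  15.1] q [-0.32  1.17  0.87  1.47 -1.    0.99 -2.06]
t 15.4 yaw -171.25 tilt [-8.e-04  7.e-04 -1.e+00] pos [ 0.6199 -0.0538  0.0751] j7 -2.148 turn units -11.817 shift units [-0.082 -0.011  0.003]
T [0.259 1.149 0.143] F [-4.6  1.4 13.4] q [-0.32  1.18  0.89  1.47 -1.02  1.01 -2.15]
t 15.7 yaw -176.75 tilt [-1.e-03  5.e-04 -1.e+00] pos [ 0.6197 -0.0539  0.0751] j7 -2.233 turn units -12.617 shift units [-0.078 -0.014  0.002]
T [1.000e-03 1.353e+00 1.340e-01] F [-6.2  1.3 14.7] q [-0.33  1.18  0.91  1.47 -1.04  1.02 -2.23]
```

```bash

python3 - <<'E'
from h import *
im,d,i=snap('wrist');im2,d2,i2=snap('top')
a=cv2.resize(im,(640,400));b=cv2.resize(im2[155:260,310:460],(571,400)) 
z=np.load('top0.npz')['im']
c=np.vstack([cv2.resize(im[100:360,140:500],(692,500))[:, :]])
s=np.hstack([cv2.resize(z[150:250,330:450],(346,288)),cv2.resize(im2[150:250,330:450],(346,288))])
o=np.vstack([cv2.resize(im[150:340,140:500],(692,311*692//692)),s]);print(o.shape)
cv2.imwrite('pics/chk.png',np.clip(o*1.4,0,255).astype(np.uint8)[...,::-1])
E
```

```text
(599, 692, 3)
```

View pics/chk.png

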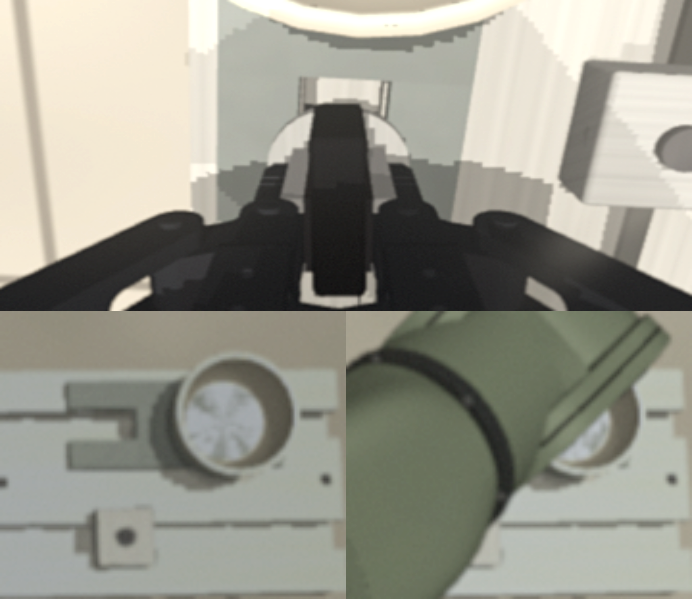

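The wrist half shows the bar straight in the grip at (338,200), flange on the tines, holder and stop block in place. The top pair shows nothing shifted. Torque is still low, so I keep turning while watching it.

```bash

python3 -m jog '[{"x":0,"y":0,"z":0,"wx":0,"wy":0,"wz":0.4},{"x":0,"y":0,"z":0,"wx":0,"wy":0,"wz":0.4},{"x":0,"y":0,"z":0,"wx":0,"wy":0,"wz":0}]' >/dev/null; python3 q.py
python3 -m jog '[{"x":0,"y":0,"z":0,"wx":0,"wy":0,"wz":0.4},{"x":0,"y":0,"z":0,"wx":0,"wy":0,"wz":0.4},{"x":0,"y":0,"z":0,"wx":0,"wy":0,"wz":0}]' >/dev/null; python3 q.py
```

```text
t 16.1 yaw 177.74 tilt [-1.4e-03  9.0e-04 -1.0e+00] pos [ 0.6196 -0.0538  0.075 ] j7 -2.319 turn units -13.418 shift units [-0.073 -0.011  0.001]
T [1.298 1.439 0.211] F [-6.3  4.7 17.2] q [-0.33  1.19  0.93  1.47 -1.05  1.03 -2.32]
t 16.4 yaw 172.25 tilt [-0.0017  0.0013 -1.    ] pos [ 0.6195 -0.0536  0.075 ] j7 -2.405 turn units -14.217 shift units [-0.069 -0.004  0.   ]
T [-0.626  2.131  0.208] F [-10.2  -1.6  13.7] q [-0.34  1.2   0.95  1.47 -1.07  1.05 -2.4 ]
```

```bash

python3 -m jog '[{"x":0,"y":0.04,"z":0,"wx":0,"wy":0,"wz":0},{"x":0,"y":0,"z":0,"wx":0,"wy":0,"wz":0},{"x":0,"y":0,"z":0,"wx":0,"wy":0,"wz":0}]' >/dev/null; python3 q.py
python3 -m jog '[{"x":0,"y":0,"z":-0.05,"wx":0,"wy":0,"wz":0},{"x":0,"y":0,"z":0,"wx":0,"wy":0,"wz":0},{"x":0,"y":0,"z":0,"wx":0,"wy":0,"wz":0}]' >/dev/null; python3 q.py
python3 -m jog '[{"x":0,"y":0,"z":-0.03,"wx":0,"wy":0,"wz":0},{"x":0,"y":0,"z":0,"wx":0,"wy":0,"wz":0},{"x":0,"y":0,"z":0,"wx":0,"wy":0,"wz":0}]' >/dev/null; python3 q.py
```

```text
t 16.7 yaw 172.36 tilt [ 6.e-04  4.e-04 -1.e+00] pos [ 0.6193 -0.0538  0.0751] j7 -2.4 turn units -14.202 shift units [-0.062 -0.009  0.002]
T [-0.219  0.179  0.104] F [2.4 0.  4.6] q [-0.34  1.2   0.95  1.47 -1.07  1.04 -2.4 ]
t 17.0 yaw 172.38 tilt [-2.0e-04  1.8e-03 -1.0e+00] pos [ 0.6192 -0.0529  0.0752] j7 -2.401 turn units -14.199 shift units [-0.062  0.019  0.006]
T [ 0.524 -1.899  0.114] F [  8.1  -0.2 -12.7] q [-0.34  1.2   0.95  1.47 -1.07  1.04 -2.4 ]
t 17.3 yaw 172.39 tilt [-7.0e-04  1.9e-03 -1.0e+00] pos [ 0.6192 -0.0527  0.0754] j7 -2.402 turn units -14.197 shift units [-0.059  0.027  0.014]
T [-0.183 -2.255  0.177] F [ 10.8   1.  -25. ] q [-0.34  1.2   0.95  1.47 -1.07  1.04 -2.4 ]
```

```bash

sed -i 's/print(.T.*/print("T",np.round(s["torque"],3),"F",np.round(s["wrist_force"],1),"e",np.round(s["joint_efforts"][4:],2))/' q.py
python3 -m jog '[{"x":0,"y":-0.02,"z":0.06,"wx":0,"wy":0,"wz":0},{"x":0,"y":0,"z":0,"wx":0,"wy":0,"wz":0},{"x":0,"y":0,"z":0,"wx":0,"wy":0,"wz":0}]' >/dev/null; python3 q.py
python3 -m jog '[{"x":0,"y":0,"z":0,"wx":0,"wy":0,"wz":0.4}]' >/dev/null; python3 q.py
python3 -m jog '[{"x":0,"y":0,"z":0,"wx":0,"wy":0,"wz":0.4},{"x":0,"y":0,"z":0,"wx":0,"wy":0,"wz":0}]' >/dev/null; python3 q.py
```

```text
t 17.6 yaw 172.38 tilt [-0.001   0.0024 -1.    ] pos [ 0.6193 -0.0528  0.0752] j7 -2.402 turn units -14.199 shift units [-0.063  0.022  0.007]
T [1.238 0.408 0.077] F [-1.5  3.8  7.4] e [ 0.37 -1.7  -0.09]
t 17.7 yaw 169.63 tilt [-0.0012  0.0017 -1.    ] pos [ 0.6192 -0.0532  0.0752] j7 -2.445 turn units -14.598 shift units [-0.061  0.01   0.007]
T [0.07  0.724 0.633] F [-4.1 -1.4  7. ] e [-0.28 -1.06  1.98]
t 17.9 yaw 166.78 tilt [-0.0012  0.0016 -1.    ] pos [ 0.6192 -0.0532  0.0752] j7 -2.49 turn units -15.013 shift units [-0.062  0.01   0.006]
T [0.882 0.875 0.456] F [-1.5  4.3  4. ] e [-0.01 -1.36 -1.5 ]
```

```bash

for k in 1; do python3 -m jog '[{"x":0,"y":0,"z":0,"wx":0,"wy":0,"wz":0.4},{"x":0,"y":0,"z":0,"wx":0,"wy":0,"wz":0}]' >/dev/null; python3 q.py; done
python3 -m jog '[{"x":0,"y":0,"z":0,"wx":0,"wy":0,"wz":0.4},{"x":0,"y":0,"z":0,"wx":0,"wy":0,"wz":0.4}]' >/dev/null; python3 q.py
python3 -m jog '[{"x":0,"y":0,"z":0,"wx":0,"wy":0,"wz":0.4},{"x":0,"y":0,"z":0,"wx":0,"wy":0,"wz":0}]' >/dev/null; python3 q.py
```

```text
t 18.1 yaw 164.04 tilt [-0.0013  0.0016 -1.    ] pos [ 0.6192 -0.0532  0.0752] j7 -2.534 turn units -15.411 shift units [-0.06   0.01   0.006]
T [-0.078  1.387  0.382] F [-3.   1.1  2.4] e [-0.08 -1.44 -1.44]
t 18.3 yaw 158.55 tilt [-0.0016  0.0016 -1.    ] pos [ 0.6191 -0.0532  0.0752] j7 -2.621 turn units -16.21 shift units [-0.056  0.009  0.005]
T [-0.541  1.713  1.009] F [-5.4 -1.4  3. ] e [-0.61 -1.71  0.69]
t 18.5 yaw 155.78 tilt [-0.0016  0.0017 -1.    ] pos [ 0.6191 -0.0532  0.0751] j7 -2.665 turn units -16.612 shift units [-0.057  0.011  0.004]
T [1.567 0.894 0.475] F [-1.8  6.8  4.5] e [-0.26 -1.62 -1.63]
```

```bash

python3 -m jog '[{"x":0,"y":0,"z":0,"wx":0,"wy":0,"wz":0.4},{"x":0,"y":0,"z":0,"wx":0,"wy":0,"wz":0.3}]' >/dev/null; python3 q.py
python3 -m jog '[{"x":0,"y":0,"z":0,"wx":0,"wy":0,"wz":0},{"x":0,"y":0,"z":0,"wx":0,"wy":0,"wz":0}]' >/dev/null; python3 q.py
python3 -m jog '[{"x":0,"y":0,"z":-0.1,"wx":0,"wy":0,"wz":0},{"x":0,"y":0,"z":0,"wx":0,"wy":0,"wz":0},{"x":0,"y":0,"z":0,"wx":0,"wy":0,"wz":0}]' >/dev/null; python3 q.py
```

```text
t 18.7 yaw 150.99 tilt [-0.0018  0.002  -1.    ] pos [ 0.619  -0.0531  0.0751] j7 -2.74 turn units -17.309 shift units [-0.054  0.014  0.003]
T [0.696 0.63  1.111] F [-5.4  2.3  9. ] e [-1.18 -1.98 -0.16]
t 18.9 yaw 151.08 tilt [-0.0018  0.0019 -1.    ] pos [ 0.619  -0.0531  0.0751] j7 -2.738 turn units -17.297 shift units [-0.054  0.012  0.004]
T [1.96  0.277 0.708] F [-2.2  6.7  7.7] e [-0.6  -1.77 -0.84]
t 19.2 yaw 151.06 tilt [-0.0035  0.002  -1.    ] pos [ 0.6188 -0.0529  0.0753] j7 -2.741 turn units -17.3 shift units [-0.046  0.02   0.011]
T [ 0.934 -3.486  0.367] F [ 13.1   2.4 -38.3] e [ 1.83  2.17 -0.37]
```

```bash

python3 -m jog '[{"x":0,"y":0,"z":0.08,"wx":0,"wy":0,"wz":0},{"x":0,"y":0,"z":0,"wx":0,"wy":0,"wz":0},{"x":0,"y":0,"z":0,"wx":0,"wy":0,"wz":0}]'
python3 -m jog '[{"x":0,"y":0,"z":0,"wx":0,"wy":0,"wz":0},{"x":0,"y":0,"z":0,"wx":0,"wy":0,"wz":0},{"x":0,"y":0,"z":0,"wx":0,"wy":0,"wz":0},{"x":0,"y":0,"z":0,"wx":0,"wy":0,"wz":0},{"x":0,"y":0,"z":0,"wx":0,"wy":0,"wz":0},{"x":0,"y":0,"z":-0.3,"wx":0,"wy":0,"wz":0},{"x":0,"y":0,"z":-0.7,"wx":0,"wy":0,"wz":0},{"x":0,"y":0,"z":-1,"wx":0,"wy":0,"wz":0},{"x":0,"y":0,"z":-1,"wx":0,"wy":0,"wz":0},{"x":0,"y":0,"z":-1,"wx":0,"wy":0,"wz":0},{"x":0,"y":0,"z":0,"wx":0,"wy":0,"wz":0}]' 0.42 40
python3 - <<'E'
from h import *
im,d,i=snap('wrist');im2,d2,i2=snap('side');np.savez('w9.npz',im=im,d=d,T=i['camera_from_world'])
o=np.hstack([cv2.resize(im,(480,300)),cv2.resize(im2[220:360,230:380],(320,300))])
cv2.imwrite('pics/end.png',np.clip(o*1.3,0,255).astype(np.uint8)[...,::-1])
E
```

```text
time_s: 19.5
position: [0.619, -0.053, 0.0752]
ee_rot: [1.595, -2.706, -0.004]
wrist_force: [-0.9, 7.0, -4.7]
width: 0.143
gripper_force: 118.3
time_s: 20.6
position: [0.6204, -0.0548, 0.1998]
ee_rot: [-1.594, 2.704, -0.006]
wrist_force: [0.1, -0.5, -0.4]
width: 0.421
gripper_force: 0.0
```

View pics/end.png

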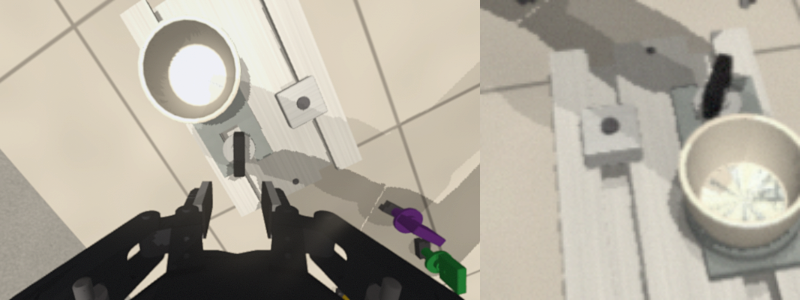

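Released: the bar stands at (238,153) on the fork with its flange flat, and the mortar and stop block are in place. One number check for holder shift and nut height follows.

```bash

python3 - <<'E'
from h import *
z=np.load('w9.npz');i=camera_info('wrist')
xs,ys=np.meshgrid(np.arange(280,360),np.arange(160,260));uv=np.c_[xs.ravel(),ys.ravel()]
P=world(i,uv,z['d']);t=(P[:,2]>.084)&(P[:,2]<.1);print('bar',np.median(P[t],0),cv2.minAreaRect(P[t][:,:2].astype(np.float32)))
a=np.load('side0.npz')['im'];b,_,_=snap('side')
for n,(y0,y1,x0,x1) in dict(mortar=(270,360,315,395),block=(260,300,270,310),bottle=(148,198,350,385),dish=(135,162,300,335)).items():
    f=lambda q:cv2.Laplacian(cv2.GaussianBlur(cv2.cvtColor(q[y0:y1,x0:x1],cv2.COLOR_RGB2GRAY),(0,0),1).astype(np.float32),cv2.CV_32F)
    s,r=cv2.phaseCorrelate(f(a),f(b),cv2.createHanningWindow((x1-x0,y1-y0),cv2.CV_32F));print(n,np.round(s,2),round(r,2))
E
```

```text
bar [ 0.61719207 -0.05181405  0.08774036] ((0.6177610158920288, -0.0509193055331707), (0.05137738585472107, 0.013836055062711239), 61.47010803222656)
mortar [0.05 0.19] 0.67
block [-0.02 -0.01] 0.77
bottle [-0.01  0.63] 0.44
dish [-0.2  0. ] 0.48
```

```bash
python3 -c "
from station import *
print(sign_off())"
```

```text
the job is handed in; nothing more can be done
None
```

The holder is fastened: the bolt's head is turned under the slot's lips, and the bar nut is tight on the fork. It held against a 35 N upward pull before I let go. In the side-camera check nothing moved by as much as a pixel. The job was handed in at about 21 s, and no verdict came back.

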